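# Put the candles back on their matching trays

## Task

Customers have muddled the candle display. Put each of the four candle pots back on the tray cast for it, the one of the same outline and size: large round, small round, six-sided and long oval. Stand each upright and flat inside its tray's rim, with the long and six-sided ones turned so that their sides run parallel to their tray's; set them down without dropping them, and leave the match pot and the puppy figure where they are.

Things in the scene. Friction and masses are not known exactly. Their poses are not given: they have to be found in the camera images.
- candle_large: Large round candle pot, 66 mm diameter, 70 mm tall, about 0.36 kg. Solid to handle: a cast pot, off-white above a grey band, filled with cream wax and a short wick (sticks up 2 mm). Loose, upright. Origin: centre of its underside; z up.
- candle_small: Small round candle pot, 46 mm diameter, 46 mm tall, about 0.13 kg. Solid to handle: a cast pot, off-white above a grey band, filled with cream wax and a short wick (sticks up 2 mm). Loose, upright. Origin: centre of its underside; z up.
- candle_hex: Six-sided candle pot, 58 mm across flats (67 mm across corners), 62 mm tall, about 0.26 kg. Two of its flats face its own +x and -x, the others every 60 degrees. Solid to handle: a cast pot, off-white above a grey band, filled with cream wax and a short wick (sticks up 2 mm). Loose, upright. Origin: centre of its underside; z up.
- candle_long: Long oval (straight sides, half-round ends) candle pot, 100 mm along its own x, 50 mm wide along its y, 50 mm tall, about 0.30 kg. Solid to handle: a cast pot, off-white above a grey band, filled with cream wax and a short wick (sticks up 2 mm). Loose, upright. Origin: centre of its underside; z up.
- tray_large: Large round tray, 104 mm outside diameter, recess 88 mm diameter. Heavy grey cast-stone tray, does not move. Floor 6 mm thick, rim 8 mm wide rising to 13 mm above the table (7 mm above the tray's floor). Origin: centre of its underside, on the table; z up.
- tray_small: Small round tray, 80 mm outside diameter, recess 64 mm diameter. Heavy grey cast-stone tray, does not move. Floor 6 mm thick, rim 8 mm wide rising to 13 mm above the table (7 mm above the tray's floor). Origin: centre of its underside, on the table; z up.
- tray_hex: Six-sided tray, 96 mm outside across flats, recess 80 mm across flats; two of its flats face its own +x and -x, the others every 60 degrees. Heavy grey cast-stone tray, does not move. Floor 6 mm thick, rim 8 mm wide rising to 13 mm above the table (7 mm above the tray's floor). Origin: centre of its underside, on the table; z up.
- tray_long: Long oval tray (straight sides, half-round ends), outside 138 mm along its own x by 88 mm along its y, recess 122 by 72 mm. Heavy grey cast-stone tray, does not move. Floor 6 mm thick, rim 8 mm wide rising to 13 mm above the table (7 mm above the tray's floor). Origin: centre of its underside, on the table; z up.
- match_pot: Bystander, loose: off-white round pot 60 mm in diameter and 56 mm tall, full of long matches with black heads that stand up to 100 mm above the table. Origin: centre of its underside.
- puppy: Bystander, loose: small white sitting-puppy figure, about 60 mm wide and 72 mm tall, on a 54 mm round foot. Origin: centre of its underside.

How it is judged:
By the outcome, as a careful person would: the job done as asked, in the order asked, and still so for the second after the job is handed in, with the robot touching nothing.
It also fails if it takes over 102 s, if anything falls off the work surface, if the arm or the gripper's body presses on something with over 40 N, if the wrist force passes 120 N, or if a joint passes its speed limit or range.

## Robot

A 6-joint arm with a two-finger parallel gripper is mounted at the origin on the work surface. World frame = base frame: x ahead of the robot, y to its left, z up, the work surface at z = 0. Lengths are in m, angles in rad, forces in N, time in s.
With the tool pointing down it reaches from about 0.325 to 0.85 m from the base axis. Payload 15.5 kg.
Tool frame: the origin (TCP) lies at the very end of the fingers, on their centre line; the grasp point (between the pads) lies 19 mm behind it; z points along the fingers, y is the line along which they close (so a half turn about z gives the same grasp; the last joint's range is limited). The gripper opens to 91 mm and grips with 3 to 60 N. Pads are 32 mm wide; open, the fingers measure 118 mm over their backs; the gripper's body (76 mm by 178 mm) begins 60 mm behind the grasp point.
Start: joints at [-1.44, 0.494, 1.345, -0, 1.302, -0.096], TCP at [0.14, -0.609, 0.214] pointing down, gripper open.
Joint ranges: [-2.91, 2.91], [-0.82, 2.16], [0.22, 2.67], [-1.22, 4.37], [0.12, 2.79], [-3.08, 3.08]. Speed limits (rad/s): [1.89, 1.89, 2.57, 3.01, 3.01, 3.01].

## Interface

Orientations are given as a unit quaternion [x, y, z, w].
In Python, from rig import env, claw, ik, optics, job_done, monitor gives the robot as it stands. Calls block until the motion is done:
- env.move_ptp(position, orientation): joint-space move of the TCP to a pose.
- env.movel(position, rot=None, speed=0.15): straight line of the TCP; rot=None keeps the orientation; speed is the mean speed in m/s.
- env.goto_joints(angles): joint-space move.
- claw.gripper_to(opening): finger opening in m; the grip force is fixed at half the most; returns when the fingers have stopped.
- env.wait(seconds).
- ik(position, orientation): joint angles nearest the present ones, or None.
- optics.grab_frame(name): name is "scene" or "side" or "wrist"; returns the picture (400x640x3 uint8, blue, green, red); there is no depth.
- optics.calibration(name): a dict with "vertical_fov" (degrees; the focal length in pixels is half the picture's height over the tangent of half this angle, whatever the lens; pixels are square), "cx", "cy" (the principal point, pixels), "k1" (the pictures are not rectified: a ray, as slopes to the right and down, at radius r is drawn at 1 + k1 r^2 times it, then the intrinsics apply), "extrinsics" (4x4, takes a point from camera to world coordinates); the wrist camera has in their place "mount" (4x4, takes a point from camera to tool coordinates, whose origin is the TCP and whose axes are the flange's). Camera axes: x right, y down, z forward; pixel columns grow to the right and rows downward; lengths in m; the calibration is good to about 2 mm. A picture is of the moment at which its call begins: read the wrist's pose just before it. calibration takes no time and is no camera call.
A pose or a line that the arm cannot do raises env.PlanningError and nothing moves.
- job_done(): hands the job in; it is judged then, once.
Readings, each from a call of its own:
- monitor.read_t(): time.
- monitor.read_joint_pos(): joint angles.
- monitor.read_joint_velocities(): joint speeds.
- monitor.read_effort(): joint torques, N m.
- monitor.read_position(): TCP position.
- monitor.read_orientation(): TCP orientation.
- monitor.read_wrist_force(): force on the tool from outside, world axes, zero at the start.
- monitor.read_torque(): the same for the moment, N m.
- monitor.read_gripper_width(): finger opening in m.
- monitor.read_gripper_force(): force on a finger pad.
Only numpy, scipy, OpenCV 4.12 (cv2) and the standard library are available. Lean on these libraries where they do the work, as an engineer would, in place of code of your own. Each camera call takes 0.05 s, during which the arm holds its last target. There are 200 camera calls.

## Working session

There is one attempt and no reset: what is moved stays moved. The work goes in short steps, each a Python script; the robot and the scene stay as the last script left them, time stands still between calls to the robot, and variables do not carry over. Pictures are saved under pics/ and viewed, at most 14 in all, crops included, and the job is handed in when it is done.

```bash
ls; mkdir -p pics; python3 - <<'E'
from rig import env,claw,ik,optics,job_done,monitor
import cv2
for n in("scene","side","wrist"):
    cv2.imwrite(f"pics/{n}0.png",optics.grab_frame(n)); print(n,optics.calibration(n))
print(monitor.read_t(),monitor.read_position(),monitor.read_orientation())
E
```

```text
pics
scene {'vertical_fov': 42.76993545659355, 'cx': 317.66320543803437, 'cy': 204.4463644680606, 'k1': -0.12774909778760285, 'extrinsics': array([[ 0.24461229,  0.57567218, -0.78023481,  1.60036597],
       [ 0.96929133, -0.12419817,  0.21224782, -0.29510153],
       [ 0.02528143, -0.80819326, -0.58837445,  0.88981363],
       [ 0.        ,  0.        ,  0.        ,  1.        ]])}
side {'vertical_fov': 54.423497237104336, 'cx': 315.54050311983747, 'cy': 201.42993490808738, 'k1': -0.09268747698023001, 'extrinsics': array([[-0.97613343, -0.09066993,  0.19733852,  0.31295081],
       [-0.21652653,  0.47631579, -0.85219688,  0.92702802],
       [-0.01672682, -0.87458689, -0.48458022,  0.58510215],
       [ 0.        ,  0.        ,  0.        ,  1.        ]])}
wrist {'vertical_fov': 70.00393355596583, 'cx': 325.7994187674711, 'cy': 205.35014102871165, 'k1': -0.05100175967986286, 'mount': array([[-8.04609232e-04, -9.67529202e-01, -2.52757979e-01,
         7.12442956e-02],
       [ 9.99999344e-01, -5.72278230e-04, -9.92699839e-04,
        -1.96396637e-05],
       [ 8.15818194e-04, -2.52758612e-01,  9.67529027e-01,
        -1.71090549e-01],
       [ 0.00000000e+00,  0.00000000e+00,  0.00000000e+00,
         1.00000000e+00]])}
0.15 [ 0.13989171 -0.60885093  0.21346774] [ 9.93632207e-01  1.12671276e-01  1.54312213e-06 -4.69464838e-04]
```

View pics/scene0.png

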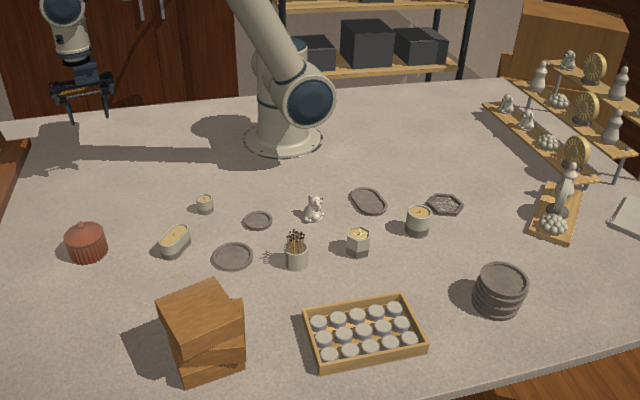

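View pics/side0.png

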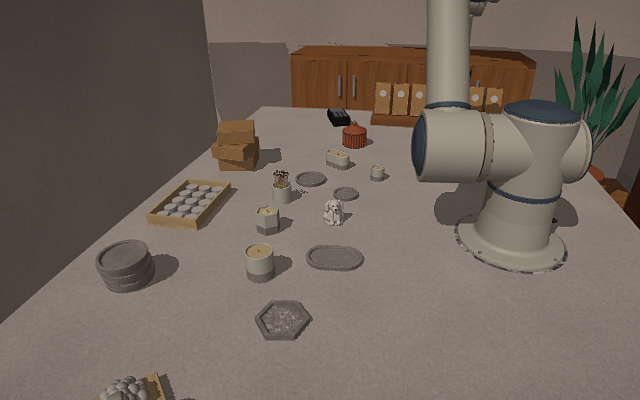

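The scene view shows these pots: small (205,204), long (174,242), hex (358,242), large (418,221). The trays are small (257,220), large (232,256), long (368,201), hex (445,205). The match pot is at (297,255) and the puppy at (314,210). I'll turn these into rough positions next, then look down with the wrist camera.

```bash
cat > h.py <<'E'
from rig import env,claw,ik,optics,job_done,monitor
import numpy as np, cv2
from scipy.spatial.transform import Rotation as R
def K(c):
    f=200/np.tan(np.radians(c["vertical_fov"]/2)); return np.array([[f,0,c["cx"]],[0,f,c["cy"]],[0,0,1.]])
def tcp():
    T=np.eye(4); T[:3,:3]=R.from_quat(monitor.read_orientation()).as_matrix(); T[:3,3]=monitor.read_position(); return T
def ext(n,T=None):
    c=optics.calibration(n); return T@c["mount"] if n=="wrist" else c["extrinsics"]
def p2w(n,uv,z,T=None):
    c=optics.calibration(n); E=ext(n,T)
    q=cv2.undistortPoints(np.array(uv,float).reshape(-1,1,2),K(c),np.array([c["k1"],0,0,0,0])).reshape(-1,2)
    d=np.c_[q,np.ones(len(q))]@E[:3,:3].T; o=E[:3,3]
    return o+d*((np.broadcast_to(z,len(q))-o[2])/d[:,2])[:,None]
def w2p(n,P,T=None):
    c=optics.calibration(n); E=np.linalg.inv(ext(n,T))
    return cv2.projectPoints(np.array(P,float),cv2.Rodrigues(E[:3,:3])[0],E[:3,3],K(c),np.array([c["k1"],0,0,0,0]))[0].reshape(-1,2)
def down(yaw): # tool y axis (closing line) at world angle yaw+pi/2... tool x at angle yaw
    return (R.from_euler('z',yaw)*R.from_quat([1,0,0,0])).as_quat()
E
python3 - <<'E'
from h import *
names="sm lg_long hex large Tsm Tlg Tlong Thex match puppy".split()
uv=[(205,204),(174,242),(358,242),(418,221),(257,220),(232,256),(368,201),(445,205),(297,255),(314,210)]
z=[.023,.025,.03,.035,.01,.01,.01,.01,.028,.036]
for n,p in zip(names,p2w("scene",uv,z)): print(n,p.round(3),np.hypot(*p[:2]).round(3))
for yaw in (0,np.pi/2,np.pi,-np.pi/2):
    print(yaw, ik([.5,-.05,.4],down(yaw)))
E
```

```text
sm [ 0.38  -0.299  0.023] 0.484
lg_long [ 0.536 -0.391  0.025] 0.663
hex [0.644 0.077 0.03 ] 0.649
large [0.6   0.265 0.035] 0.656
Tsm [ 0.47  -0.162  0.01 ] 0.497
Tlg [ 0.605 -0.248  0.01 ] 0.654
Tlong [0.448 0.173 0.01 ] 0.481
Thex [0.516 0.393 0.01 ] 0.649
match [ 0.657 -0.088  0.028] 0.663
puppy [ 0.492 -0.004  0.036] 0.492
0 [-2.18556957e-01  1.80789293e-01  1.32073767e+00 -4.44089210e-16
  1.64006569e+00  1.35223937e+00]
1.5707963267948966 [-2.18556957e-01  1.80789293e-01  1.32073767e+00 -4.44089210e-16
  1.64006569e+00 -2.18556957e-01]
3.141592653589793 [-2.18556957e-01  1.80789293e-01  1.32073767e+00 -4.44089210e-16
  1.64006569e+00 -1.78935328e+00]
-1.5707963267948966 [-2.18556957e-01  1.80789293e-01  1.32073767e+00 -4.44089210e-16
  1.64006569e+00  2.92303570e+00]
```

```bash
python3 - <<'E'
from h import *
import pickle
S={}
for n,p,y in (("R",[.5,-.27,.27],1.2),("L",[.54,.22,.27],1.8)):
    env.move_ptp(p,down(y)); env.wait(.2); T=tcp(); im=optics.grab_frame("wrist"); S[n]=T
    cv2.imwrite(f"pics/w{n}.png",im); cv2.imwrite(f"pics/w{n}b.png",cv2.resize(im,(800,500),interpolation=3))
    print(monitor.read_t(),T[:3,3])
pickle.dump(S,open("S.pkl","wb"))
E
```

```text
2.2083 [ 0.49969358 -0.27059673  0.26985662]
4.25 [0.54028239 0.21931697 0.2699935 ]
```

View pics/wRb.png

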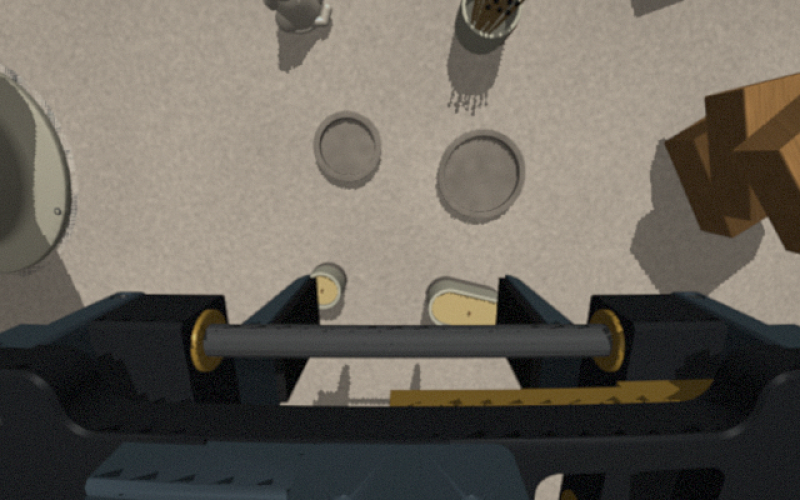

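View pics/wLb.png

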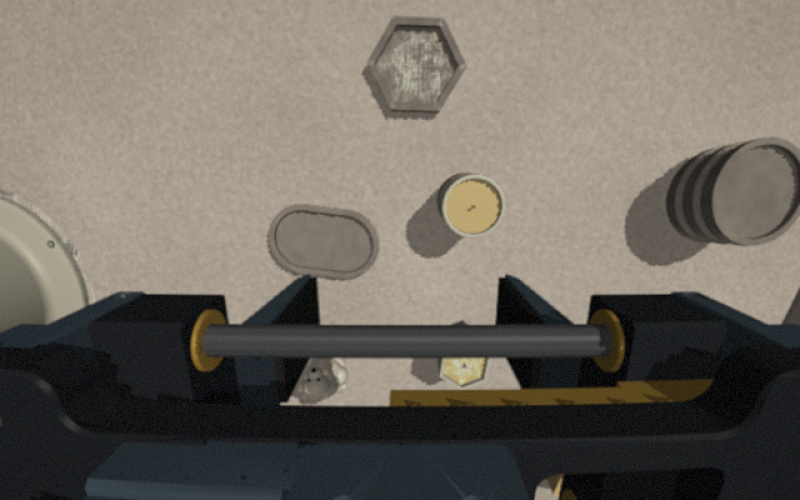

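The right-hand view (800 px wide) shows the small tray at (347,148), the large tray at (481,176), and the small and long pots near (325,292) and (465,305), partly hidden by the fingers. The left-hand view shows the hex tray at (415,66), the long tray at (323,241), the large pot at (471,206), and the hex pot at (463,368), mostly hidden. I need two shifted views.

```bash
python3 - <<'E'
from h import *
import pickle
S=pickle.load(open("S.pkl","rb"))
for n,p,y in (("C",[.55,-.1,.27],1.45),("R2",[.42,-.44,.27],1.2)):
    env.move_ptp(p,down(y)); env.wait(.2); T=tcp(); im=optics.grab_frame("wrist"); S[n]=T
    cv2.imwrite(f"pics/w{n}.png",im)
    print(monitor.read_t(),T[:3,3])
pickle.dump(S,open("S.pkl","wb"))
c=lambda n:cv2.imread(f"pics/w{n}.png")[:235,160:560]
cv2.imwrite("pics/m.png",np.vstack([cv2.resize(c(n),(510,300),interpolation=3) for n in("C","R2")]))
# wax segmentation
for n,hs in (("C",[.062]),("R2",[.046,.05]),("L",[.07])):
    im=cv2.imread(f"pics/w{n}.png"); hsv=cv2.cvtColor(im,cv2.COLOR_BGR2HSV)
    m=cv2.inRange(hsv,(15,70,120),(32,255,255)); m[235:]=0
    m=cv2.morphologyEx(m,cv2.MORPH_CLOSE,np.ones((5,5)))
    for k in cv2.findContours(m,0,1)[0]:
        if cv2.contourArea(k)<150: continue
        u=k[:,0].mean(0)
        for z in hs:
            w=p2w("wrist",k[:,0],z-.002,S[n])[:,:2].astype(np.float32)
            r=cv2.minAreaRect(w*1000); print(n,u.round(),z,np.round(r[0],1),np.round(r[1],1),round(r[2],1))
E
```

```text
5.7167 [ 0.55020098 -0.09898314  0.26999191]
7.3333 [ 0.42067262 -0.43920501  0.27008742]
C [393.  38.] 0.062 [653.   70.7] [46.2 34.7] 66.7
C [575. 102.] 0.062 [898.1  -7.3] [216.  151.1] 89.8
R2 [390. 121.] 0.046 [ 531.8 -391.2] [39.9 91.5] 55.1
R2 [390. 121.] 0.05 [ 530.9 -391. ] [39.5 90.6] 55.1
R2 [259.  99.] 0.046 [ 378.2 -302.6] [34.6 35.6] 50.4
R2 [259.  99.] 0.05 [ 378.9 -303.3] [34.2 35.2] 50.4
L [378. 165.] 0.07 [599.7 261.7] [53.6 55.7] 59.9
```

View pics/m.png

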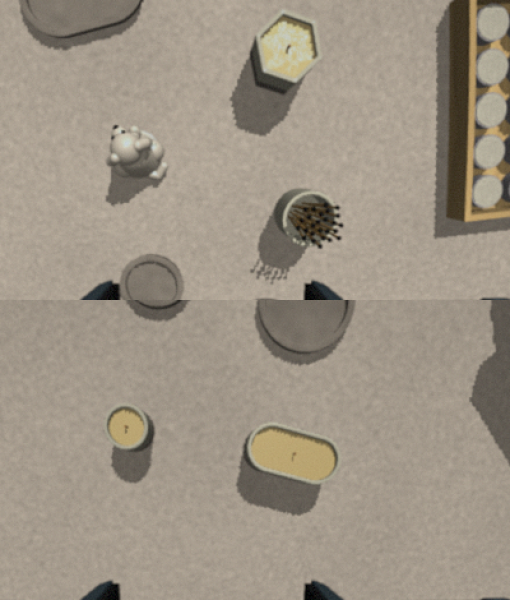

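The centre view shows the hex pot clear of everything, with the puppy and the match pot below it. In R2 the small and long pots are fully visible. I'll refine every pose by fitting its projected outline to the image edges, then check with overlays.

```bash
cat > fit.py <<'E'
from h import *
import pickle
from scipy.optimize import minimize
S=pickle.load(open("S.pkl","rb"))
t=np.linspace(0,2*np.pi,120,endpoint=False)
def circ(d): return np.c_[np.cos(t),np.sin(t)]*d/2
def hexa(af):
    a=np.radians(30+60*np.arange(7)); c=np.c_[np.cos(a),np.sin(a)]*af/np.sqrt(3)
    return np.vstack([c[i]+(c[i+1]-c[i])*s for i in range(6) for s in np.linspace(0,1,20,endpoint=False)[:,None]])
def oval(l,w):
    p=circ(w); s=np.linspace(-1,1,40)*(l-w)/2
    p=p+np.c_[np.sign(p[:,0])*(l-w)/2,0*t]; return np.vstack([p,np.c_[s,s*0+w/2],np.c_[s,s*0-w/2]])
V={"large":("L",[(circ(.066),.070)],(.5997,.2617,0)),"small":("R2",[(circ(.046),.046)],(.379,-.303,0)),
"long":("R2",[(oval(.1,.05),.05)],None),"hex":("C",[(hexa(.058),.062)],None),
"tlarge":("R",[(circ(.104),.013),(circ(.088),.013)],(481,174.5)),"tsmall":("R",[(circ(.08),.013),(circ(.064),.013)],(347.5,146)),
"thex":("L",[(hexa(.096),.013),(hexa(.08),.013)],(416,65)),"tlong":("L",[(oval(.138,.088),.013),(oval(.122,.072),.013)],(323,239))}
V["long"]=(*V["long"][:2],(.531,-.391,0)); V["hex"]=(*V["hex"][:2],(.653,.071,0))
def proj(n,x):
    v,os,_=V[n]; r=R.from_euler('z',x[2]).as_matrix()[:2,:2]
    return np.vstack([w2p("wrist",np.c_[o@r.T+x[:2],np.full(len(o),z)],S[v]) for o,z in os]).astype(np.float32)
if __name__=="__main__":
    G={};P={};D={}
    for v in S:
        D[v]=cv2.imread(f"pics/w{v}.png"); g=cv2.GaussianBlur(D[v],(0,0),.8).astype(np.float32)
        G[v]=np.hypot(cv2.Sobel(g,-1,1,0),cv2.Sobel(g,-1,0,1)).sum(2); G[v]=cv2.GaussianBlur(np.minimum(G[v],150),(0,0),1.2)
    for n,(v,os,x0) in V.items():
        if len(x0)==2: x0=[*p2w("wrist",[np.array(x0)/1.25],.013,S[v])[0,:2],0]
        f=lambda x:-cv2.remap(G[v],proj(n,x).reshape(-1,1,2),None,1).mean()
        yaws=np.radians(np.arange(0,180,15)) if "long" in n else np.radians(np.arange(-30,30,10)) if "hex" in n else [0]
        best=min((minimize(f,[*x0[:2],y],method="Nelder-Mead",options=dict(initial_simplex=np.array([*x0[:2],y])+np.array([[0,0,0],[.006,0,0],[0,.006,0],[0,0,.15]]))) for y in yaws),key=lambda r:r.fun)
        P[n]=best.x; print(n,best.x[:2].round(4),np.degrees(best.x[2]).round(1),round(-best.fun,1))
    pickle.dump(P,open("P.pkl","wb"))
    tiles=[]
    for n in V:
        v=V[n][0]; q=proj(n,P[n]); c=q.mean(0); x,y=np.clip((c-50).astype(int),0,[540,300])
        im=cv2.resize(D[v][y:y+100,x:x+100],(200,200),interpolation=3)
        for p in (q-[x,y]+.5)*2: cv2.circle(im,tuple(int(a) for a in p),0,(0,0,255),-1)
        tiles.append(im)
    cv2.imwrite("pics/fit.png",np.vstack([np.hstack(tiles[:4]),np.hstack(tiles[4:])]))
E
python3 fit.py
```

```text
large [0.5952 0.2643] 5.3 126.3
small [ 0.3831 -0.3067] 8.0 129.4Traceback (most recent call last):
  File "fit.py", line 30, in <module>
    best=min((minimize(f,[*x0[:2],y],method="Nelder-Mead",options=dict(initial_simplex=np.array([*x0[:2],y])+np.array([[0,0,0],[.006,0,0],[0,.006,0],[0,0,.15]]))) for y in yaws),key=lambda r:r.fun)
  File "fit.py", line 30, in <genexpr>
    best=min((minimize(f,[*x0[:2],y],method="Nelder-Mead",options=dict(initial_simplex=np.array([*x0[:2],y])+np.array([[0,0,0],[.006,0,0],[0,.006,0],[0,0,.15]]))) for y in yaws),key=lambda r:r.fun)
              ~~~~~~~~^^^^^^^^^^^^^^^^^^^^^^^^^^^^^^^^^^^^^^^^^^^^^^^^^^^^^^^^^^^^^^^^^^^^^^^^^^^^^^^^^^^^^^^^^^^^^^^^^^^^^^^^^^^^^^^^^^^^^^^^^^^^^^^^^^^^^^^^^^^^
    res = _minimize_neldermead(fun, x0, args, callback, bounds=bounds,
                               **options)
    fxcc = func(xcc)
    fx = function(np.copy(x), *(wrapper_args + args))
  File "fit.py", line 28, in <lambda>
    f=lambda x:-cv2.remap(G[v],proj(n,x).reshape(-1,1,2),None,1).mean()
                               ~~~~^^^^^
  File "fit.py", line 20, in proj
    return np.vstack([w2p("wrist",np.c_[o@r.T+x[:2],np.full(len(o),z)],S[v]) for o,z in os]).astype(np.float32)
                      ~~~^^^^^^^^^^^^^^^^^^^^^^^^^^^^^^^^^^^^^^^^^^^^^^^^^^^
  File "h.py", line 16, in w2p
    c=optics.calibration(n); E=np.linalg.inv(ext(n,T))
                                             ~~~^^^^^
  File "h.py", line 9, in ext
    c=optics.calibration(n); return T@c["mount"] if n=="wrist" else c["extrinsics"]
ValueError: time passes only in moves, steps and waits
```

```bash
sed -i 's/^def K(c)/import functools\ncal=functools.cache(optics.calibration)\ndef K(c)/; s/c=optics.calibration(n)/c=cal(n)/' h.py
sed -i 's/\[(circ(.066),.070)\]/[(circ(.066),.070),(circ(.056),.068)]/; s/\[(circ(.046),.046)\]/[(circ(.046),.046),(circ(.036),.044)]/; s/\[(oval(.1,.05),.05)\]/[(oval(.1,.05),.05),(oval(.09,.04),.048)]/; s/\[(hexa(.058),.062)\]/[(hexa(.058),.062),(hexa(.048),.060)]/' fit.py
python3 fit.py
```

```text
large [0.5985 0.2622] 4.8 130.0
small [ 0.379  -0.3042] 4.5 129.1
long [ 0.5285 -0.3907] -34.8 128.8
hex [0.6429 0.0727] 8.6 129.9
tlarge [ 0.5971 -0.2505] 12.8 124.6
tsmall [ 0.4658 -0.1666] 39.6 122.6
thex [0.5064 0.3872] 41.2 127.8
tlong [0.444  0.1745] 185.7 126.9
```

View pics/fit.png

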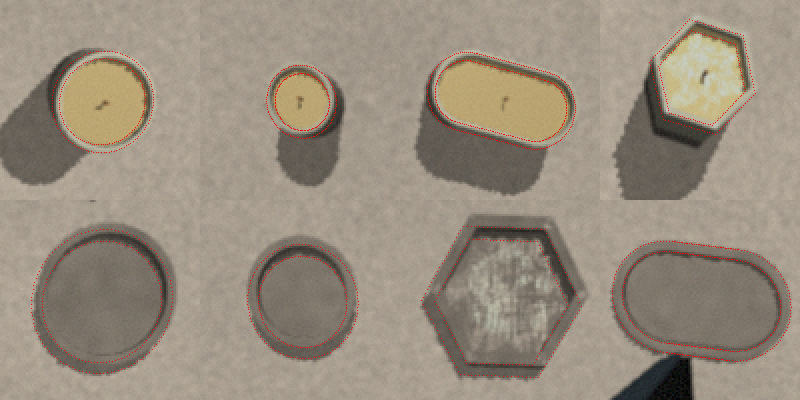

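The pot outlines match the image. The tray outlines are biased towards the shadowed sides, so I'll read the tray edges from an enlarged crop.

```bash
python3 - <<'E'
import cv2,numpy as np
def t(v,x,y): return cv2.resize(cv2.convertScaleAbs(cv2.imread(f"pics/w{v}.png")[y:y+75,x:x+100],alpha=1.6,beta=-40),(400,300),interpolation=3)
cv2.imwrite("pics/tr.png",np.vstack([np.hstack([t("R",335,103),t("R",228,82)]),np.hstack([t("L",283,12-4),t("L",208,155)])]))
E
```

```text
(no output)
```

View pics/tr.png

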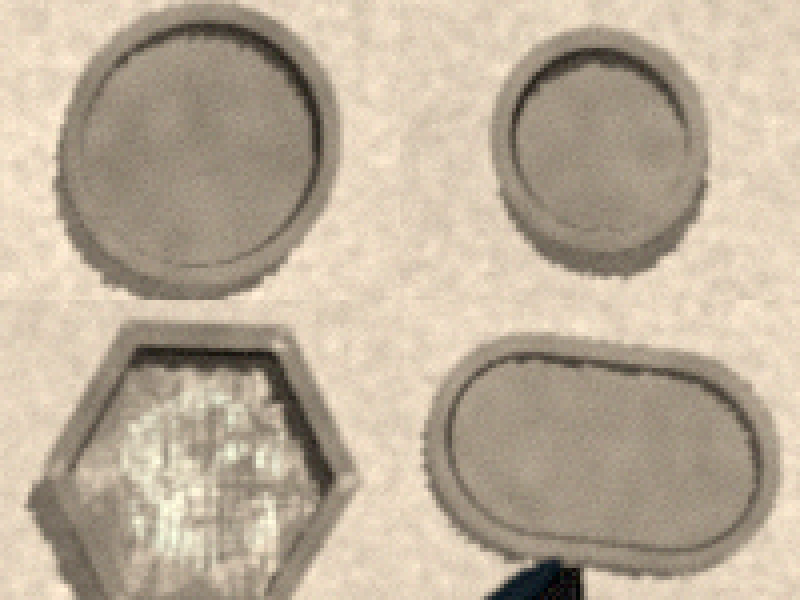

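Reading the tray crop: the large tray centre is at tile (201,145) and the small at (200,139). The hex tray has its left and right corners at (47,178) and (356,180), and the long tray's centre is at (202,152). I'll compute the tray poses from these, then place the large pot.

```bash
cat > pp.py <<'E'
from h import *
import pickle
P=pickle.load(open("P.pkl","rb"))
def best(p,yaw,period):
    j1=np.arctan2(p[1],p[0]); 
    if period is None: return j1+np.pi/2
    k=np.round((j1+np.pi/2-yaw)/period); return yaw+k*period
def pickplace(n,zt,lift=.14):
    off,per={"hex":(np.pi/6,np.pi/3),"long":(0,np.pi)}.get(n,(0,None))
    a,b=P[n],P["t"+n]; qa=down(best(a,a[2]+off,per)); qb=down(best(b,b[2]+off,per))
    A=lambda z:[a[0],a[1],z]; B=lambda z:[b[0],b[1],z]
    claw.gripper_to(.091); env.move_ptp(A(zt+lift),qa); env.movel(A(zt+.06),speed=.2); env.movel(A(zt),speed=.1)
    print(n,"F before",np.round(monitor.read_wrist_force(),1)); claw.gripper_to(0.0)
    print("width",monitor.read_gripper_width(),"z",monitor.read_position()[2])
    env.movel(A(zt+lift),speed=.15); print("F lifted",np.round(monitor.read_wrist_force(),1))
    env.move_ptp(B(zt+lift),qb); env.movel(B(zt+.03),speed=.15); env.movel(B(zt+.0065),speed=.03)
    env.wait(.2); print("width",monitor.read_gripper_width(),"p",monitor.read_position(),"F down",np.round(monitor.read_wrist_force(),1))
    claw.gripper_to(.091); env.movel(B(zt+.07),speed=.1); env.movel(B(zt+lift),speed=.25); print("t",monitor.read_t())
E
python3 - <<'E'
from pp import *
S=pickle.load(open("S.pkl","rb"))
px=lambda o,u:[np.array(o)+(np.array(u)+.5)/4-.5]
g=lambda v,o,u:p2w("wrist",px(o,u),.013,S[v])[0,:2]
P["tlarge"]=np.r_[g("R",(335,103),(201,145)),0]; P["tsmall"]=np.r_[g("R",(228,82),(200,139)),0]
l,r=g("L",(283,8),(47,178)),g("L",(283,8),(356,180)); d=r-l; print("hex corner dist",np.hypot(*d),"tray large dia",np.hypot(*(g("R",(335,103),(62,145))-g("R",(335,103),(341,145)))))
c1,c2=g("L",(283,8),(128,22)),g("L",(283,8),(293,24)); e=c2-c1
y1=np.degrees(np.arctan2(d[1],d[0]))-30; y2=np.degrees(np.arctan2(e[1],e[0]))-90; print("hex yaws",y1%60,y2%60,"fit",np.degrees(P["thex"][2])%60)
P["thex"]=np.r_[(l+r)/2,P["thex"][2]]
P["tlong"]=np.r_[g("L",(208,155),(202,152)),P["tlong"][2]]
for k in P:print(k,P[k].round(4))
pickle.dump(P,open("P.pkl","wb"))
pickplace("large",.026)
E
```

```text
hex corner dist 0.10650876044125855 tray large dia 0.10280410793497671
hex yaws 42.749062957010615 42.505484108082555 fit 41.19868670702198
large [0.5985 0.2622 0.0836]
small [ 0.379  -0.3042  0.0779]
long [ 0.5285 -0.3907 -0.6074]
hex [0.6429 0.0727 0.1507]
tlarge [ 0.6023 -0.2458  0.    ]
tsmall [ 0.4685 -0.1595  0.    ]
thex [0.5099 0.3945 0.7191]
tlong [0.4435 0.1762 3.2404]
large F before [-0.2 -1.7 -0.1]
width 0.06550443970640679 z 0.02651619786742744
F lifted [-0.1 -1.  -4.6]
width 0.06550931657335902 p [ 0.60196516 -0.24566931  0.03249968] F down [-5.4  1.6  3.2]
t 18.6833
```

```bash
python3 - <<'E'
from pp import *
P["thex"][2]=np.radians(42.2); pickle.dump(P,open("P.pkl","wb"))
pickplace("small",.018)
T=tcp(); im=optics.grab_frame("wrist"); cv2.imwrite("pics/c1.png",im)
pickplace("hex",.026)
E
```

```text
small F before [-0.3 -0.5 -0. ]
width 0.04550866637081567 z 0.017992096185971727
F lifted [-0.7 -0.6 -1.5]
width 0.04536654217302333 p [ 0.46854825 -0.15949045  0.02461068] F down [-0.4 -0.4 -1.3]
t 27.7333
hex F before [ 0.1 -0.2  0.7]
width 0.05808373929030064 z 0.02626514069310052
F lifted [-0.2  1.2 -3.2]
width 0.058062685554997426 p [0.50995192 0.39458855 0.0324991 ] F down [ 0.1 -0.7 -2.7]
t 37.3083
```

View pics/c1.png

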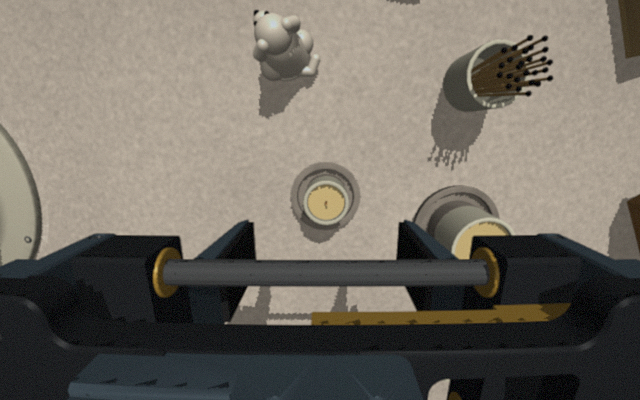

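The view shows the small pot (326,204) seated in its tray and the large pot standing in its own at right. Next is the long pot, set down 0.5 mm lower, and then an overview.

```bash
sed -i 's/zt+.0065/zt+.006/' pp.py; python3 - <<'E'
from pp import *
pickplace("long",.020)
for i,(p,y) in enumerate((([.52,.15,.27],1.75),([.45,-.42,.27],1.2))):
    env.move_ptp(p,down(y)); env.wait(.2); T=tcp(); im=optics.grab_frame("wrist"); pickle.dump(T,open(f"T{i}.pkl","wb")); cv2.imwrite(f"pics/e{i}.png",im)
s=optics.grab_frame("scene"); cv2.imwrite("pics/es.png",s)
a,b=[cv2.imread(f"pics/e{i}.png")[:240,140:540] for i in (0,1)]
cv2.imwrite("pics/e.png",np.vstack([cv2.resize(x,(500,300),interpolation=3) for x in (a,b)])); print(monitor.read_t())
E
```

```text
long F before [-0.5 -1.3  0.1]
width 0.04973811848268498 z 0.020100661283697818
F lifted [ 0.1 -0.3 -2.4]
width 0.04989302616096987 p [0.44325436 0.17611964 0.0260041 ] F down [-2.8 -1.1  4.9]
t 49.9417
53.875
```

View pics/e.png

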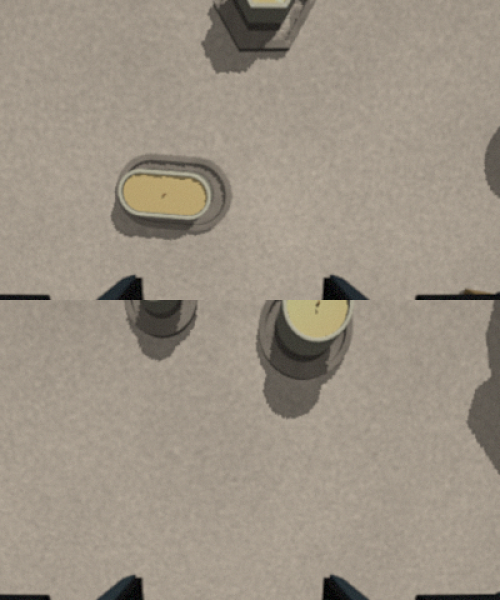

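View pics/es.png

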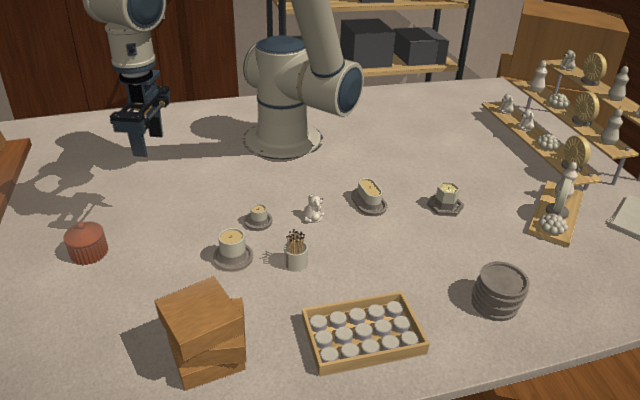

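All four pots stand in their trays. The long pot at (165,195) looks shifted left, which may just be parallax. I'll check each pot from straight above, with the camera at its nadir.

```bash
python3 - <<'E'
from pp import *
tiles=[]
for n in ("large","small","long","hex"):
    b=P["t"+n][:2]; y=np.arctan2(b[1],b[0])+np.pi/2; p=b-.071*np.array([np.cos(y),np.sin(y)])
    env.move_ptp([*p,.2],down(y)); env.wait(.2); T=tcp(); im=optics.grab_frame("wrist")
    c=w2p("wrist",[[*b,.013]],T)[0]; x,yy=np.clip((c-[66,50]).astype(int),0,[508,300])
    tiles.append(cv2.resize(im[yy:yy+100,x:x+133],(400,300),interpolation=3)); print(n,c.round(),monitor.read_t())
cv2.imwrite("pics/n.png",np.vstack([np.hstack(tiles[:2]),np.hstack(tiles[2:])]))
E
```

```text
large [326. 130.] 54.875
small [325. 131.] 55.7917
long [326. 131.] 57.3167
hex [326. 130.] 58.525
```

View pics/n.png

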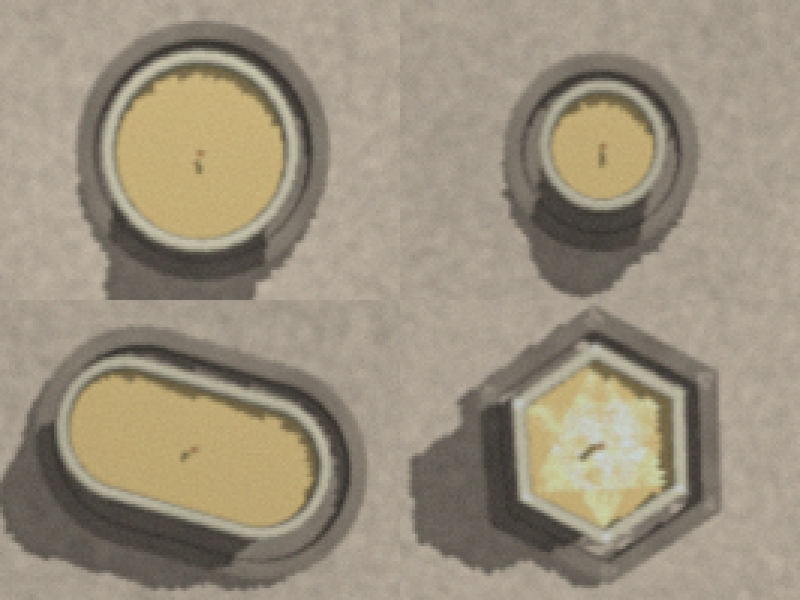

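The straight-down views show all four pots upright, clear of their rims and parallel to their trays, with the gripper well away. I'm handing in.

```bash
python3 -c "
from rig import *
from rig import job_done
print(job_done())"
```

```text
the job is handed in; nothing more can be done
None
```

All four candle pots stand upright inside their matching trays, with the six-sided and long ones turned parallel to theirs; the match pot and puppy were left untouched, and I handed the job in at about 59 s of the 102 s allowed.

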